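# Clip the lockout hook onto the lock eye

### The arm

A 6-joint arm with a two-finger parallel gripper is mounted at the origin on the work surface. World frame = base frame: x ahead of the robot, y to its left, z up, the work surface at z = 0. Lengths are in m, angles in rad, forces in N, time in s.
With the tool pointing down it reaches from about 0.275 to 0.75 m from the base axis. Payload 10.2 kg.
Tool frame: the origin (TCP) lies midway between the tips of the shut fingers; the grasp point (between the pads) lies 19 mm behind it (robot.pinch_z is the distance from the TCP to the grasp point, in m); z points along the fingers, y is the line along which they close (so a half turn about z gives the same grasp; the last joint's range is limited). The gripper opens to 88 mm and grips with 3 to 60 N. Pads are 18 mm wide; open, the fingers measure 123 mm over their backs; the gripper's body (75 mm by 187 mm) begins 45 mm behind the grasp point.
Start: joints at [-1.572, 0.313, 1.498, -0, 1.331, -0.223], TCP at [0.115, -0.512, 0.239] pointing down, gripper open.
Joint ranges: [-2.94, 2.94], [-0.97, 2.17], [0.19, 2.56], [-1.23, 4.37], [0.02, 3.11], [-2.88, 2.88]. Speed limits (rad/s): [2.39, 2.39, 3.01, 3.14, 3.14, 3.14].

### API

Orientations are given as a unit quaternion [x, y, z, w].
In Python, from plant import robot gives the robot as it stands.
- The arm moves only by the shell command python3 -m creep 'ROWS' [FORCE]. ROWS is JSON, one flat list of numbers, 5 for each row, row after row: the shift along the tool's x, y, z in mm, then the turn about the tool's z in rad, then the finger opening in mm, from 0 to 88.1. In form: [dx, dy, dz, spin, jaw, dx, dy, dz, spin, jaw, ...]. A call has 1 to 8 rows; each row shifts and turns the commanded pose from where the row before left it, along the tool's axes as they then stand; what a row does not reach is not made up. A row lasts 1/8 s, in which the tool goes at most 62.5 mm and 10.7 degrees, less where a joint would pass 70% of its speed; a pose out of reach is approached as far as the arm can. A call is refused whole if a number of a shift passes 62.5 or a number of a turn 0.188, either way. A call with a gripper value outside its range is refused whole. The fingers move at their own pace and stop on an object; FORCE is the grip in N (left out, the last holds). Time passes only in rows, so rows that do not move let the fingers close. It gives the time, the measured TCP pose, the force, the opening and the grip force at its end, in the units of the state.
- robot.get_obs(): the state, without advancing time (a new reading comes with each control period).
- robot.snapshot(name): name is "scene" or "top" or "wrist"; returns a dict with "image" (420x560x3 uint8, blue, green, red), "vfov" (degrees; the focal length in pixels is half the picture's height over the tangent of half this angle, whatever the lens; pixels are square), "cx", "cy" (the principal point, pixels), "distortion" ([k1, k2, p1, p2, k3] as OpenCV has them; the pictures are not rectified), "extrinsics" (4x4, takes a point from world to camera coordinates); the wrist camera has in their place "hand_eye" (4x4, takes a point from camera to tool coordinates, whose origin is the TCP and whose axes are the flange's). Camera axes: x right, y down, z forward; pixel columns grow to the right and rows downward; lengths in m; the calibration is good to about 2 mm. A picture is of the moment at which its call begins: read the wrist's pose just before it. There is no depth.
- robot.job_done(): hands the job in; it is judged then, once.
The state is a dict: "t": time; "joints": joint angles; "qd": joint speeds; "joint_efforts": joint torques, N m; "position": TCP position; "orientation": TCP orientation; "force": force on the tool from outside, world axes, zero at the start; "moment": the same for the moment, N m; "finger_gap": finger opening in m; "gripper_force": force on a finger pad.
Only numpy, scipy, OpenCV 4.12 (cv2) and the standard library are available. Lean on these libraries where they do the work, as an engineer would, in place of code of your own. Each camera call takes 0.05 s, during which the arm holds its last target. There are 200 camera calls.

### The job

The gas line of this fume cupboard is being locked out. Pick up the lockout clip by its black grip, press its sprung gate against one leg of the steel lock eye until the leg is inside the hook and the gate has snapped shut behind it, then let go, leaving the clip lying there. The eye slides freely on its rail before it comes up against an end, so go by feel, and be gentle: never load the eye with more than 15 N, and leave the glassware and the other things alone.

Things in the scene. Friction and masses are not known exactly. Their poses are not given: they have to be found in the camera images.
- clip_grip (a point): Lockout clip: loose snap hook, 0.12 kg, lying flat. This point: centre of its black grip, a block 40 (x) x 16 (y) x 28 mm (z), 14 mm above the clip's underside; grasp it across y from above. Axes: x from grip to bow, y from gate to spine, z up. The steel loop lies in the clip's bottom 7 mm. Clip's outermost x -20 and 84, y -19 and +19 mm.
- clip_loop (a point): Centre of the clip's loop, 51.5 mm along x from the grip's centre and 10.5 mm below it; same axes. Loop of 7 mm rod, inside 51 x 24 mm. Measured from the GRIP's centre: inside x 26 to 77, y -12 to 12; spine at y 15.5; bow at x 80.5; gate (5 mm rod) at y -15.5, hinged at x 25, tip at x 60.5 mm; fixed nose at y -15.5 from x 61 to the bow.
- gate (a joint): Clip's gate angle, rad: 0 shut, pressed inward (to +y) up to a stop at 0.76. Sprung: at x 50 (from the grip's centre) 2 N starts it, 3 N opens it fully. An 8 mm rod pressed in at x 50 meets the gate's stop when its centre is near y 0. The gate leans on the rod until the clip is drawn along its -x and the rod lies in the bow (x above 66); then it snaps shut.
- leg_left (a point): Lock eye: upright steel staple (inverted U) of 8 mm rod, legs 44 mm apart, free from 6 to 42 mm above the deck, top at 50. Point: middle of one leg, 24 mm up. Axes: y along the rail from leg_right to leg_left, z up. It slides along y with 1 N of friction, at most 75 mm either way, and stops dead at an end; how far is left is not measured. Either leg may be used.
- leg_right (a point): Middle of the eye's other leg, 44 mm from leg_left along -y, 24 mm above the deck; same axes. The eye stands on a fixed rail 6 mm high, 50 mm wide, 210 mm long, with end blocks 10 mm high. The eye cannot move across the rail.
There are look-alikes about, which are no part of the job. Of the things that look like the part that bears leg_left, the middle-sized one is meant.

How it is judged:
On the way:
1. the gate is pressed in by the eye (value of joint gate above 0.3 rad and contact force between clip and eye above 0.5 N), for 0.05 s.
At the end, for the whole second after the job is handed in: One leg of the eye is inside the clip's loop (leg x 28 to 78 mm, y within 12.5 mm in the grip's axes, within 35 mm in height), the gate is shut (below 0.08 rad), and the clip lies still (below 20 mm/s), flat to within 0.35 rad, its grip's centre less than 35 mm above the deck (((x of leg_left in the frame of clip_grip between 0.028 and 0.078 m and y of leg_left in the frame of clip_grip between -0.0125 and 0.0125 m and z of leg_left in the frame of clip_grip between -0.035 and 0.035 m) or (x of leg_right in the frame of clip_grip between 0.028 and 0.078 m and y of leg_right in the frame of clip_grip between -0.0125 and 0.0125 m and z of leg_right in the frame of clip_grip between -0.035 and 0.035 m)) and value of joint gate below 0.08 rad and linear speed of clip below 0.02 m/s and height (world z) of clip_grip below 0.035 m and angle between clip_grip's own z axis and vertical below 0.35 rad); the robot touches nothing.
It fails at once if the clip presses on the eye with more than 15 N (contact force between clip and eye above 15 N).
It fails at once if the robot pushes the eye itself with more than 15 N (contact force between any of the arm, the fingers and eye above 15 N).
It fails at once if glassware or another bystander is moved more than 25 mm (distance of any of vial_a, vial_b, vial_c, solvent_a, solvent_b, flask, spatula, wash_bottle from where it was at the start of the episode above 0.025 m).
It also fails if it takes over 59 s, if anything falls off the work surface, if the arm or the gripper's body presses on something with over 40 N, if the wrist force passes 120 N, or if a joint passes its speed limit or range.

## Working session

There is one attempt and no reset: what is moved stays moved. The work goes in short steps, Python scripts to look and compute and a shell command to move; the robot and the scene stay as the last step left them, time stands still between calls to the robot, and variables do not carry over. Pictures are saved under pics/ and viewed, at most 12 in all, crops included, and the job is handed in when it is done.

```bash
ls; mkdir -p pics
python3 - <<'E'
from plant import robot
import cv2,numpy as np
o=robot.get_obs();print(o)
for n in("scene","top"):
    s=robot.snapshot(n);cv2.imwrite(f"pics/{n}0.png",s["image"]);print({k:v for k,v in s.items() if k!="image"})
E
```

```text
pics
{'t': 0.0, 'joints': array([-1.57238615e+00,  3.13430198e-01,  1.49840629e+00, -2.89817506e-05,
        1.33099623e+00, -2.23404312e-01]), 'qd': array([ 0.00063147,  0.00190287, -0.00027834, -0.00012077, -0.00260786,
        0.00052133]), 'joint_efforts': array([ 9.87452586e-04, -4.02213013e+01, -2.52270502e+01,  6.94954768e-02,
        3.52516375e-02, -9.03527280e-05]), 'position': array([ 0.11547934, -0.51189861,  0.23818279]), 'orientation': array([ 9.93855520e-01,  1.10683423e-01,  5.56198885e-05, -6.17694979e-04]), 'force': array([-0.69512208, -0.30867029,  0.89546675]), 'moment': array([ 0.03696238,  0.04638684, -0.01831901]), 'gripper_force': 0.0, 'finger_gap': 0.08805612471580987}
{'vfov': 45.03295478885308, 'cx': 284.9986266255791, 'cy': 208.6844194633913, 'distortion': array([-0.01536838,  0.        ,  0.        ,  0.        ,  0.        ]), 'extrinsics': array([[ 0.59657466,  0.80253041,  0.00660423, -0.22447626],
       [ 0.56294758, -0.41258333, -0.71614595, -0.23310098],
       [-0.57200411,  0.43095236, -0.69791931,  1.48441818],
       [ 0.        ,  0.        ,  0.        ,  1.        ]])}
{'vfov': 43.34791700713019, 'cx': 278.10211163881274, 'cy': 209.78520410407054, 'distortion': array([-0.07561093,  0.        ,  0.        ,  0.        ,  0.        ]), 'extrinsics': array([[ 0.00449855, -0.99986566,  0.01576167, -0.08067679],
       [-0.99888813, -0.00523272, -0.0468521 ,  0.4442176 ],
       [ 0.04692829, -0.01553338, -0.99877748,  1.07039197],
       [ 0.        ,  0.        ,  0.        ,  1.        ]])}
```

View pics/scene0.png

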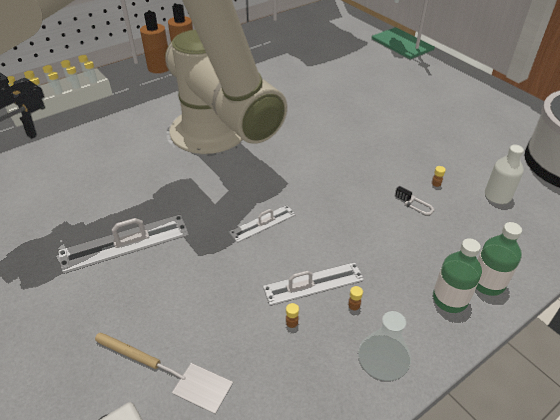

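View pics/top0.png

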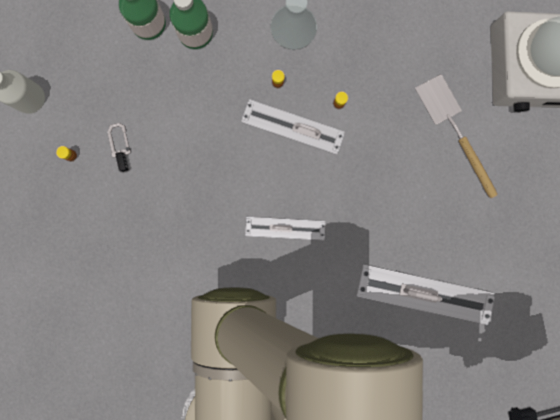

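Both views show the following.
- Rails, in top-view pixels: small at (285,228), large at (425,293), middle-sized at (293,127). In the scene view the middle one is at (313,284).
- The clip is at top (120,147): black grip near (122,162), bow near (118,126).
- The only other loop-like things are the small eye (282,227) and the large eye (420,292).

I choose the middle rail, which spans about 102 px or roughly 207 mm, against the 210 mm given.

```bash
cat > h.py <<'E'
import numpy as np,cv2
from scipy.spatial.transform import Rotation as R
def K(s):
    h=s["image"].shape[0];f=h/2/np.tan(np.radians(s["vfov"])/2)
    return np.array([[f,0,s["cx"]],[0,f,s["cy"]],[0,0,1]])
def T_wc(s,o=None):
    if "extrinsics" in s: return np.linalg.inv(s["extrinsics"])
    T=np.eye(4);T[:3,:3]=R.from_quat(o["orientation"]).as_matrix();T[:3,3]=o["position"]
    return T@s["hand_eye"]
def cast(s,uv,z,T=None):
    T=T_wc(s) if T is None else T
    p=cv2.undistortPoints(np.float64(uv).reshape(-1,1,2),K(s),s["distortion"]).reshape(-1,2)
    d=np.c_[p,np.ones(len(p))]@T[:3,:3].T; c=T[:3,3]
    return c+d*((z-c[2])/d[:,2])[:,None]
def proj(s,P,T=None):
    T=np.linalg.inv(T_wc(s) if T is None else T)
    return cv2.projectPoints(np.float64(P).reshape(-1,1,3),cv2.Rodrigues(T[:3,:3])[0],T[:3,3],K(s),s["distortion"])[0].reshape(-1,2)
E
python3 - <<'E'
from plant import robot
from h import *
s=robot.snapshot("top");im=s["image"]
g=cv2.cvtColor(im,cv2.COLOR_BGR2GRAY)
m=np.zeros_like(g);m[140:180,105:140]=(g[140:180,105:140]<50)*255
mo=cv2.moments(m,True);c=[mo['m10']/mo['m00'],mo['m01']/mo['m00']]
print("grip",c,mo['m00'],cast(s,[c],.026), "bow",cast(s,[[118,125]],.004))
m=np.zeros_like(g);m[95:158,235:350]=(g[95:158,235:350]>165)*255
pts=cv2.findNonZero(m);r=cv2.minAreaRect(pts);b=cv2.boxPoints(r);B=cast(s,b,.006)
print(b,B,np.linalg.norm(B-np.roll(B,1,0),axis=1),B.mean(0))
a=cv2.resize(im[95:160,235:350],None,fx=6.9,fy=6.9,interpolation=2)[:,:793]
d=cv2.resize(im[115:180,85:150],None,fx=6,fy=6,interpolation=2)
cv2.imwrite("pics/crop1.png",a)
sc=robot.snapshot("scene")["image"]
x=np.zeros((390,790,3),np.uint8);x[:,:390]=d;x[:,400:790]=cv2.resize(sc[250:315,255:320],(390,390),interpolation=2)
cv2.imwrite("pics/crop2.png",x)
E
```

```text
grip [121.71830985915493, 161.3450704225352] 142.0 [[0.54079925 0.2400483  0.026     ]] bow [[0.62011999 0.25595233 0.004     ]]
[[240.50879 121.41143]
 [259.44135  65.4027 ]
 [355.88605  98.00373]
 [336.9535  154.01245]] [[ 6.28038941e-01  2.61963121e-04  6.00000000e-03]
 [ 7.47305425e-01 -3.81497235e-02  6.00000000e-03]
 [ 6.79843441e-01 -2.40312705e-01  6.00000000e-03]
 [ 5.61269045e-01 -2.00129930e-01  6.00000000e-03]] [0.21122294 0.12529945 0.21312201 0.12519802] [ 0.65411421 -0.1195826   0.006     ]
```

View pics/crop1.png

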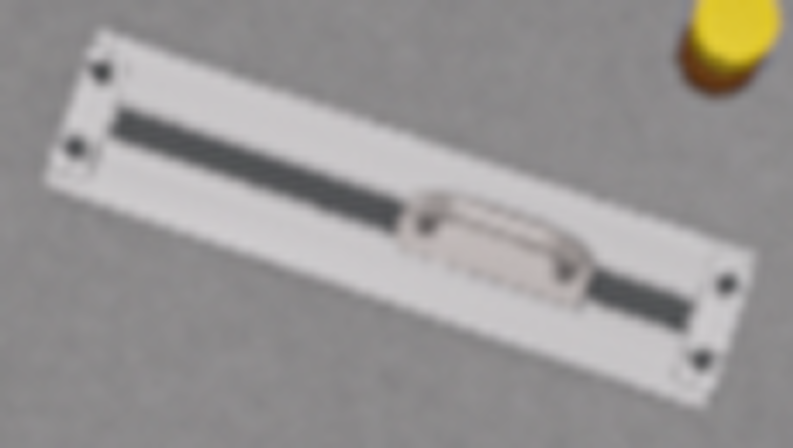

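View pics/crop2.png

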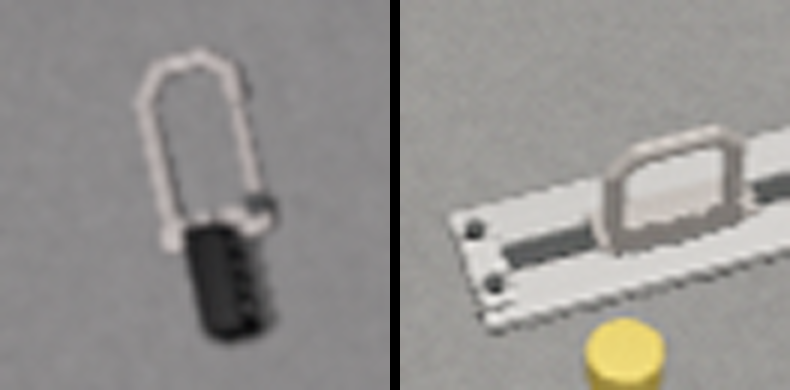

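Crop1 confirms the middle rail, with corners at crop pixels (105,30), (755,250), (705,408) and (47,185). Its eye sits right of centre at crop (495,245). Crop2 shows the clip with its grip down and bow up. The hinge and gate are on the image right, which matches clip -y. The grip-to-bow distance measures 81 mm, against 80.5 mm given.

```bash
cat > plan.py <<'E'
from h import *
def delta(o,p,yaw):  # tool-axes shift (mm) to TCP p, and spin so that tool y is parallel to the line (yaw+90deg)
    M=R.from_quat(o["orientation"]).as_matrix()
    d=M.T@(np.array(p)-o["position"])*1000
    a=np.arctan2(M[1,1],M[0,1]); e=(yaw+np.pi/2-a+np.pi/2)%np.pi-np.pi/2
    return d.round(1),"spin",round(-e,3),"tooly yaw",round(a,3),"j6",round(o["joints"][5],3)
E
python3 - <<'E'
from plant import robot
from plan import *
o=robot.get_obs();s=robot.snapshot("top")
c=np.array([[105,30],[755,250],[705,408],[47,185]])/6.9+[235,95]
B=cast(s,c,.006);print(B,np.linalg.norm(B-np.roll(B,1,0),axis=1),B.mean(0))
d=B[0]-B[1]+B[3]-B[2];print("rail yaw",np.arctan2(d[1],d[0]))
L=np.array([[430,205],[578,250]])/6.9+[235,95]
print("eye top ends",cast(s,L,.046))
print(delta(o,[.545,.241,.15],.198),R.from_quat(o["orientation"]).as_matrix().round(2),o["joints"])
E
```

```text
[[ 0.67474421 -0.01948719  0.006     ]
 [ 0.60919707 -0.21586552  0.006     ]
 [ 0.56102645 -0.20058814  0.006     ]
 [ 0.62721395 -0.00244909  0.006     ]] [0.0504918  0.20702868 0.0505352  0.20890158] [ 0.61804542 -0.10959749  0.006     ]
rail yaw 1.2485238348980072
eye top ends [[ 0.61356657 -0.11565564  0.046     ]
 [ 0.60074789 -0.15864438  0.046     ]]
(array([ 584.6, -640. ,   88.9]), 'spin', np.float64(0.024), 'tooly yaw', np.float64(-1.349), 'j6', np.float64(-0.223)) [[ 0.98  0.22 -0.  ]
 [ 0.22 -0.98  0.  ]
 [ 0.   -0.   -1.  ]] [-1.57243775e+00  3.13247096e-01  1.49808329e+00 -1.20418512e-05
  1.33098619e+00 -2.23391391e-01]
```

```bash
python3 -m creep '[36.5,-40,0,0,88, 36.5,-40,0,0,88, 36.5,-40,0,0,88, 36.5,-40,0,0,88, 36.5,-40,0,0,88, 36.5,-40,0,0,88, 36.5,-40,0,0,88, 36.5,-40,0,0,88]' 15
python3 -m creep '[36.5,-40,0,0,88, 36.5,-40,0,0,88, 36.5,-40,0,0,88, 36.5,-40,0,0,88, 36.5,-40,30,0,70, 36.5,-40,30,0.024,60, 36.5,-40,30,0,60, 36.5,-40,0,0,60]'
python3 -m creep '[0,0,0,0,60, 0,0,0,0,60]'
python3 - <<'E'
from plant import robot
from plan import *
o=robot.get_obs();s=robot.snapshot("wrist");cv2.imwrite("pics/w1.png",s["image"]);T=T_wc(s,o)
print(delta(o,[.541,.240,.10],.198),o["position"])
print(proj(s,[[.541,.240,.026],[.62,.256,.004]],T))
E
```

```text
t: 1.25
position: [0.3305, -0.1342, 0.2389]
orientation: [0.994, 0.11, 0.0, 0.0]
force: [0.6, -1.7, -0.1]
finger_gap: 0.0879
gripper_force: 0.0
t: 2.25
position: [0.5462, 0.2408, 0.1461]
orientation: [0.995, 0.099, -0.002, 0.0]
force: [-0.3, -0.0, 1.2]
finger_gap: 0.0601
gripper_force: 0.0
t: 2.5
position: [0.5463, 0.2389, 0.1485]
orientation: [0.995, 0.099, -0.0, 0.0]
force: [-0.3, -0.9, 0.3]
finger_gap: 0.0602
gripper_force: 0.0
(array([-4.9, -2.1, 48.5]), 'spin', np.float64(-0.0), 'tooly yaw', np.float64(-1.373), 'j6', np.float64(1.589)) [0.54625317 0.23889202 0.14852391]
[[278.72305399 207.42094617]
 [278.62525295 116.47657798]]
```

View pics/w1.png

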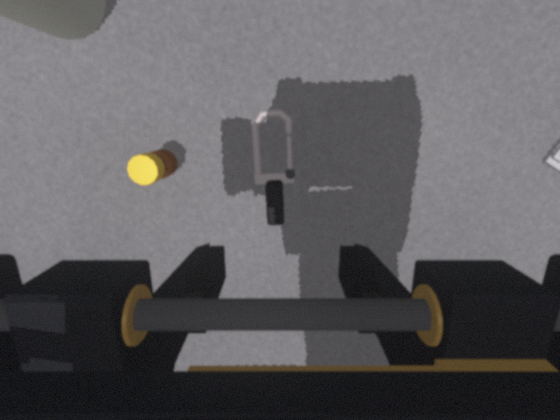

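The wrist view shows the grip at about (275,203) and the bow at (273,114). The hinge is at (291,174), and a vial stands well clear at (145,168).

Run:
```python
from plant import robot
from plan import *
o=robot.get_obs();s=robot.snapshot("wrist");T=T_wc(s,o);im=s["image"]
g=im.max(2);m=np.zeros_like(g);m[183:228,262:288]=(g[183:228,262:288]<38)*255
p=cv2.findNonZero(m);r=cv2.minAreaRect(p);print(r,len(p))
b=cv2.boxPoints(r);print(b.round(1),cast(s,b,.028,T).round(4)[:,:2].tolist())
print("bow",cast(s,[[273,113.5],[257,150],[291,150]],.004,T).round(4))
c=cast(s,[r[0]],.02,T)[0];print(c,delta(o,[c[0],c[1],.1],.198))
```

```text
((273.9682922363281, 202.4853515625), (39.38702392578125, 15.148855209350586), 88.21009063720703) 407
[[265.8 183. ]
 [280.9 182.6]
 [282.2 221.9]
 [267.  222.4]] [[0.5615, 0.2555], [0.5646, 0.2423], [0.5285, 0.2339], [0.5253, 0.2476]]
bow [[0.6217 0.2612 0.004 ]
 [0.5863 0.2698 0.004 ]
 [0.5927 0.2382 0.004 ]]
[0.54321845 0.24469493 0.02      ] (array([-1.8, -6.7, 48.9]), 'spin', np.float64(-0.001), 'tooly yaw', np.float64(-1.374), 'j6', np.float64(1.589))
```

```bash
python3 -m creep '[-2,-6.7,30,-0.012,60, 0,0,35,0,50, 0,0,35,0,45, 0,0,25,0,45, 0,0,14,0,45, 0,0,4.5,0,45, 0,0,0,0,45, 0,0,0,0,45]' 15
python3 -m creep '[0,0,0,0,8, 0,0,0,0,8, 0,0,0,0,8, 0,0,0,0,8, 0,0,0,0,8]' 25
```

```text
t: 3.6
position: [0.5438, 0.2456, 0.0062]
orientation: [0.995, 0.105, 0.001, -0.0]
force: [0.2, 0.3, -0.1]
finger_gap: 0.045
gripper_force: 0.0
t: 4.22
position: [0.5434, 0.2455, 0.0053]
orientation: [0.995, 0.105, 0.0, -0.0]
force: [0.5, -0.2, 1.3]
finger_gap: 0.0156
gripper_force: 24.9
```

```bash
python3 -m creep '[0,0,-20,0,8, 0,0,-40,0,8, 0,0,-40,0,8, 0,20,0,0,8, -12,50,0,0,8, -12,50,0,0,8, -12,50,0,0,8, -12,50,0,0,8]' 
python3 -m creep '[-12,50,0,0,8, -12,50,0,0,8, -12,50,0,0,8, -12,50,0,0,8, -7,8,0,0,8]'
python3 -m creep '[0,0,0,-0.173,8, 0,0,0,-0.173,8, 0,0,0,-0.173,8, 0,0,0,-0.173,8, 0,0,0,-0.173,8, 0,0,0,-0.173,8, 0,0,0,0,8]'
python3 - <<'E'
from plant import robot
from plan import *
o=robot.get_obs();s=robot.snapshot("wrist");cv2.imwrite("pics/w2.png",s["image"])
print(o["force"],o["finger_gap"],delta(o,[.5432,-.1918,.1],1.2485),o["position"])
x=robot.snapshot("top")["image"];cv2.imwrite("pics/top2.png",x)
E
```

```text
t: 5.22
position: [0.5412, 0.0181, 0.1038]
orientation: [0.995, 0.105, -0.001, -0.0]
force: [0.5, 0.2, -1.4]
finger_gap: 0.0159
gripper_force: 24.9
t: 5.85
position: [0.5305, -0.1976, 0.1037]
orientation: [0.995, 0.103, -0.001, -0.0]
force: [-0.3, 0.7, -1.3]
finger_gap: 0.0157
gripper_force: 24.9
t: 6.72
position: [0.5311, -0.1939, 0.1043]
orientation: [0.812, 0.584, -0.0, -0.001]
force: [-0.1, 0.5, -1.7]
finger_gap: 0.0161
gripper_force: 24.9
[-0.0639453   0.48222741 -1.67805676] 0.01607203306715336 (array([ 5.9, 10.8,  4.3]), 'spin', np.float64(-0.002), 'tooly yaw', np.float64(-0.324), 'j6', np.float64(-0.233)) [ 0.53111211 -0.19392152  0.10428802]
```

View pics/w2.png

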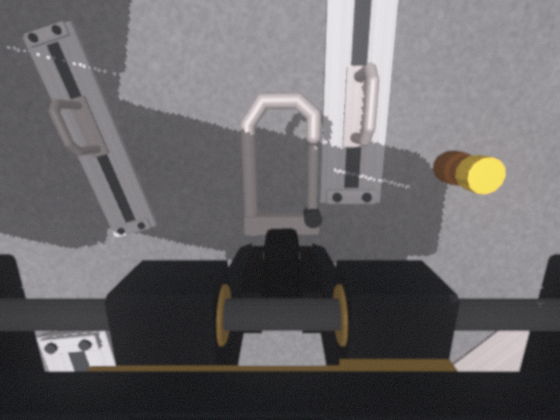

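The wrist view shows the clip held, with its bow at (284,100) and gate side at x≈315. The middle rail lies parallel to it. The near leg's foot is at about (358,138) and the far leg's at about (358,72).

Run:
```python
from plant import robot
from plan import *
o=robot.get_obs();s=robot.snapshot("wrist");T=T_wc(s,o)
M=R.from_quat(o["orientation"]).as_matrix();t=lambda P:((P-o["position"])@M*1000).round(1)
print("foot",t(cast(s,[[358,138],[358,72]],.008,T)), "rail edges/ends",t(cast(s,[[326,170],[382,170],[352,203]],.006,T)))
print("arch top outer corners",t(cast(s,[[368,140],[376,70]],.046,T)))
print("clip bow,spine,gate",t(cast(s,[[284,100],[250,150],[316,150]],o["position"][2]-.001,T)))
```

```text
foot [[ 58.5  59.8  96.6]
 [106.   56.5  96.6]] rail edges/ends [[33.1 36.1 98.6]
 [33.1 81.6 98.6]
 [ 5.4 59.  98.6]]
arch top outer corners [[ 59.   57.2  58.6]
 [101.5  58.8  58.6]]
clip bow,spine,gate [[ 79.9   1.1   1. ]
 [ 57.3 -15.1   1. ]
 [ 57.3  16.6   1. ]]
```

```bash
python3 -m creep '[8.5,0,20,0,8, 0,0,30,0,8, 0,0,25,0,8, 0,0,10,0,8, 0,10,0,0,8, 0,10,0,0,8, 0,8,0,0,8, 0,0,0,0,8]'
python3 - <<'E'
from plant import robot
from plan import *
o=robot.get_obs();s=robot.snapshot("wrist");cv2.imwrite("pics/w3.png",s["image"])
print(o["force"],o["position"])
E
```

```text
t: 7.88
position: [0.5617, -0.1956, 0.0205]
orientation: [0.812, 0.584, 0.0, 0.0]
force: [-0.1, -0.6, -1.1]
finger_gap: 0.0157
gripper_force: 24.9
[-0.13331862 -0.61987936 -1.06486329] [ 0.56165328 -0.19564627  0.02054501]
```

View pics/w3.png

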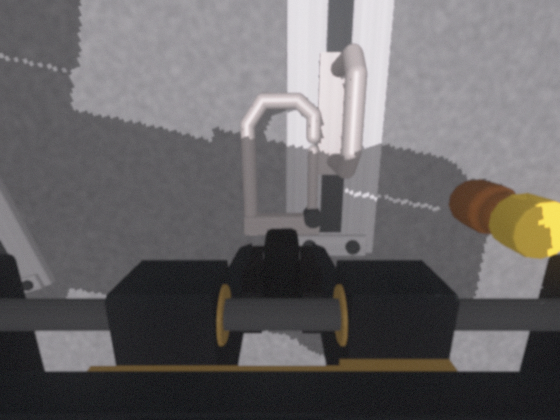

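The nose/gate tip is at (316,143) and the near leg is just right of the gate, around (345,165). It has not touched yet. I'll check the alignment numerically while pressing on.

```bash
python3 - <<'E'
from plant import robot
from plan import *
o=robot.get_obs();s=robot.snapshot("wrist");T=T_wc(s,o)
M=R.from_quat(o["orientation"]).as_matrix();t=lambda P:((P-o["position"])@M*1000).round(1)
print("corner",t(cast(s,[[347,168],[352,52]],.046,T)),"gate tip",t(cast(s,[[316,143]],.019,T)))
E
python3 -m creep '[0,4,0,0,8, 0,4,0,0,8, 0,0,0,0,8]'
python3 -m creep '[0,3,0,0,8, 0,3,0,0,8, 0,0,0,0,8]'
python3 -m creep '[0,3,0,0,8, 0,3,0,0,8, 0,0,0,0,8]'
```

```text
corner [[ 52.5  26.2 -25.6]
 [ 94.5  25.5 -25.6]] gate tip [[60.6 16.5  1.4]]
t: 8.35
position: [0.5685, -0.198, 0.0201]
orientation: [0.812, 0.584, -0.0, -0.0]
force: [-2.3, 0.2, -0.3]
finger_gap: 0.0157
gripper_force: 24.9
t: 8.72
position: [0.5743, -0.1998, 0.0201]
orientation: [0.812, 0.584, -0.0, -0.0]
force: [-2.3, 1.1, -1.7]
finger_gap: 0.0157
gripper_force: 24.9
t: 9.1
position: [0.5801, -0.202, 0.0202]
orientation: [0.812, 0.584, -0.0, 0.0]
force: [-2.6, -0.3, -1.0]
finger_gap: 0.0158
gripper_force: 24.9
```

```bash
python3 -m creep '[0,2,0,0,8, 0,0,0,0,8]'; python3 -m creep '[0,1.5,0,0,8, 0,0,0,0,8]'
python3 - <<'E'
from plant import robot
from plan import *
o=robot.get_obs();s=robot.snapshot("wrist");cv2.imwrite("pics/w4.png",s["image"][60:260,220:420].repeat(3,0).repeat(3,1))
E
```

```text
t: 9.35
position: [0.582, -0.2025, 0.0203]
orientation: [0.812, 0.584, 0.0, 0.0]
force: [-3.1, 0.1, -1.5]
finger_gap: 0.016
gripper_force: 24.9
t: 9.6
position: [0.5834, -0.2029, 0.0202]
orientation: [0.812, 0.584, 0.0, 0.0]
force: [-2.4, -0.9, -1.1]
finger_gap: 0.0159
gripper_force: 24.9
```

View pics/w4.png

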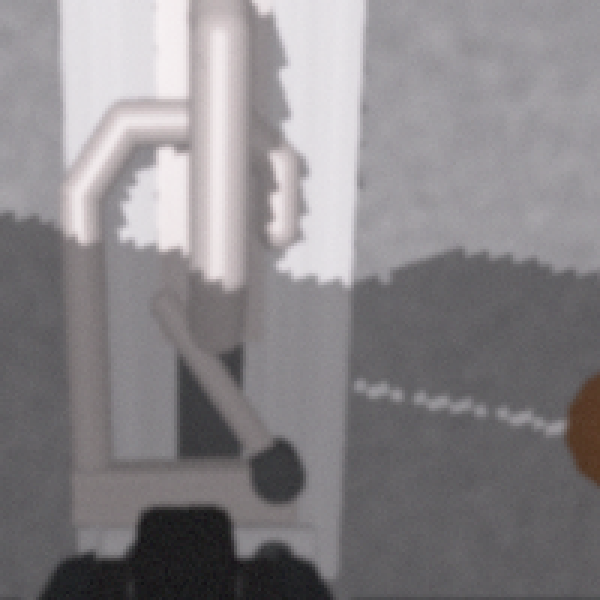

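The crop shows the gate swung well in, from its hinge at (275,470) to its tip at (165,300). The leg at (218,320) is inside the nose. Now I draw the clip along its -x.

```bash
python3 -m creep '[-4,0,0,0,8, -4,0,0,0,8, -4,0,0,0,8, 0,0,0,0,8]'; python3 -m creep '[-3,0,0,0,8, -3,0,0,0,8, -2,0,0,0,8, 0,0,0,0,8]'
python3 - <<'E'
from plant import robot
from plan import *
o=robot.get_obs();s=robot.snapshot("wrist");cv2.imwrite("pics/w5.png",s["image"][60:260,220:420].repeat(3,0).repeat(3,1))
E
```

```text
t: 10.15
position: [0.5797, -0.2147, 0.0205]
orientation: [0.812, 0.584, 0.0, 0.0]
force: [-0.2, 0.4, -1.1]
finger_gap: 0.0159
gripper_force: 24.9
t: 10.65
position: [0.5769, -0.222, 0.0202]
orientation: [0.812, 0.584, 0.0, 0.0]
force: [-0.4, -0.4, -0.8]
finger_gap: 0.0157
gripper_force: 24.9
```

View pics/w5.png

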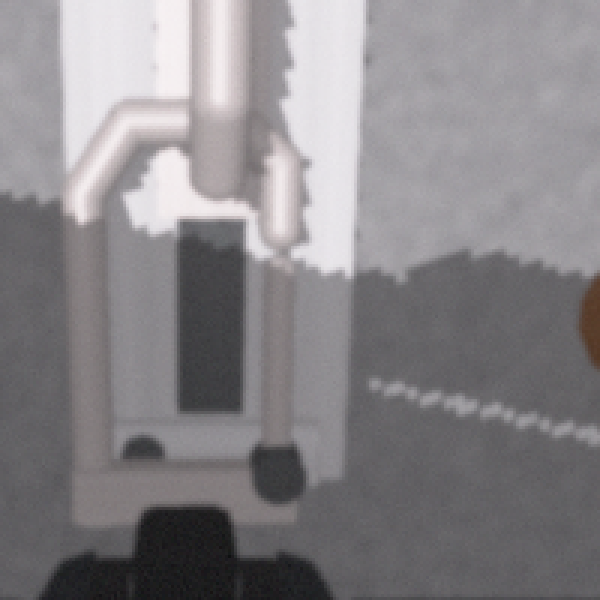

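The gate is shut, running along x≈278 from hinge to nose, and the leg is in the bow near (218,190). The grip overhangs the rail end, so I'll slide the clip back along +x, gently pushing the eye via its other leg, so it lies fully on the rail.

```bash
python3 -m creep '[4,0,0,0,8, 5,0,0,0,8, 4,0,0,0,8, 3,0,0,0,8, 2,0,0,0,8, 2,0,0,0,8, 2,0,0,0,8, 2,0,0,0,8]'; python3 -m creep '[2,0,0,0,8, 2,0,0,0,8, 2,0,0,0,8, 2,0,0,0,8, 2,0,0,0,8, 2,0,0,0,8, 2,0,0,0,8, 2,0,0,0,8]'; python3 -m creep '[2,0,0,0,8, 2,0,0,0,8, 2,0,0,0,8, 2,0,0,0,8, 2,0,0,0,8, -3,0,0,0,8, 0,0,0,0,8]'
```

```text
t: 11.7
position: [0.5846, -0.199, 0.0202]
orientation: [0.812, 0.584, -0.0, 0.0]
force: [-0.2, -0.1, -0.6]
finger_gap: 0.0161
gripper_force: 24.9
t: 12.7
position: [0.5897, -0.1838, 0.0203]
orientation: [0.812, 0.584, 0.0, 0.0]
force: [0.1, -1.5, -0.4]
finger_gap: 0.0159
gripper_force: 24.9
t: 13.58
position: [0.5918, -0.1774, 0.0202]
orientation: [0.812, 0.584, 0.0, -0.0]
force: [0.2, 0.2, -1.6]
finger_gap: 0.0161
gripper_force: 24.9
```

```bash
python3 -m creep '[0,0,3,0,8, 0,0,3,0,8, 0,0,1,0,8, 0,0,0,0,8]'; python3 -m creep '[0,0,1,0,8, 0,0,1,0,8, 0,0,0,0,8]'
```

```text
t: 14.08
position: [0.5922, -0.1771, 0.0143]
orientation: [0.812, 0.584, 0.0, 0.0]
force: [-3.0, 2.8, 9.4]
finger_gap: 0.0156
gripper_force: 25.0
t: 14.45
position: [0.5923, -0.1771, 0.014]
orientation: [0.811, 0.584, 0.0, 0.0]
force: [-8.3, 5.0, 23.5]
finger_gap: 0.0157
gripper_force: 25.0
```

```bash
python3 -m creep '[0,0,-1.5,0,8, 0,0,-0.5,0,8, 0,0,0,0,8]'
python3 - <<'E'
from plant import robot
from plan import *
s=robot.snapshot("wrist");cv2.imwrite("pics/w6.png",s["image"][60:260,220:420].repeat(3,0).repeat(3,1))
E
```

```text
t: 14.82
position: [0.5923, -0.1771, 0.0142]
orientation: [0.812, 0.584, 0.0, 0.0]
force: [-0.8, 2.8, 8.6]
finger_gap: 0.0158
gripper_force: 25.0
```

View pics/w6.png

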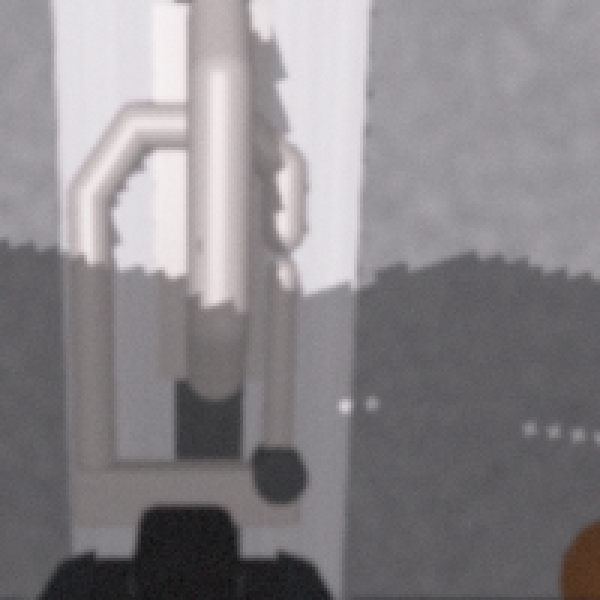

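The leg, foot near (215,380), is inside the loop and the gate is shut. I'll ease up 1 mm and release, opening modestly, then lift.

```bash
python3 -m creep '[0,0,-0.7,0,8, 0,0,0,0,20, 0,0,0,0,30, 0,0,0,0,36, 0,0,0,0,36]'; python3 -m creep '[0,0,-5,0,36, 0,0,-15,0,36, 0,0,-30,0,36, 0,0,-40,0,36, 0,0,-40,0,36, 0,0,0,0,36]'
python3 - <<'E'
from plant import robot
from plan import *
s=robot.snapshot("wrist");a=s["image"][40:260,180:440];a=cv2.resize(a,(520,440),interpolation=2)
cv2.imwrite("pics/w7.png",a)
E
```

```text
t: 15.5
position: [0.5918, -0.1773, 0.0138]
orientation: [0.812, 0.584, -0.0, -0.0]
force: [0.2, -0.3, 0.1]
finger_gap: 0.036
gripper_force: 0.0
t: 16.25
position: [0.5932, -0.1778, 0.1482]
orientation: [0.812, 0.584, 0.002, 0.003]
force: [-0.1, 0.0, 0.1]
finger_gap: 0.0356
gripper_force: 0.0
```

View pics/w7.png

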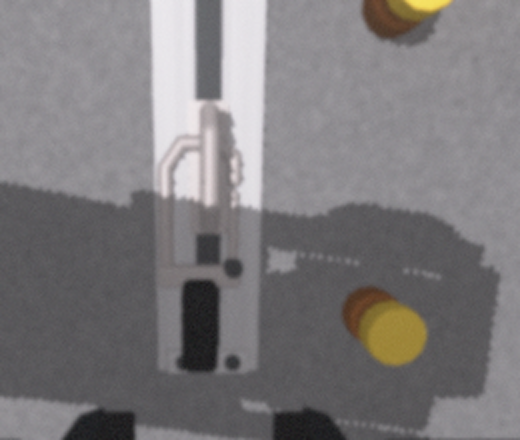

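The clip lies flat on the rail with its grip at (200,325). The leg, near (208,215), is inside the loop, the gate is shut, the vials are undisturbed and the robot is clear.

```bash
python3 -m creep '[0,0,0,0,36, 0,0,0,0,36]'; python3 -c "
from plant import robot
print(robot.job_done())"
```

```text
t: 16.55
position: [0.5915, -0.177, 0.1429]
orientation: [0.812, 0.584, -0.0, -0.001]
force: [-0.5, -0.9, -0.6]
finger_gap: 0.036
gripper_force: 0.0
the job is handed in; nothing more can be done
None
```

The clip is hooked on one leg of the middle-sized eye with its gate shut, lying on the rail and released, and the job was handed in at about 16.6 s; no verdict came back, and the one force I can't rule on is a 23.5 N downward wrist reading while lowering the clip, because I couldn't tell whether it rested on the rail or the eye (limit 15 N).

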